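# Turn the garnish board over against the board rest

### The job

The two-colour garnish board lies white side up in front of the steel board rest; turn it over to its green side without picking it up. With the fingertips, push its near edge until the far edge climbs the rest and the board stands leaning on the rest's edge, then reach behind the part that sticks up over the rest and push it back towards you so that it falls over and lies flat, green side up, in front of the rest. Do not pinch or lift the board, do not shove hard, and leave the other things where they stand.

Things in the scene. Friction and masses are not known exactly. Their poses are not given: they have to be found in the camera images.
- board: loose plastic board, 80 mm (own x) by 120 mm (own y) by 10 mm thick (own z), 0.09 kg give or take a third, white face (+z) and green face (-z), grey juice groove on both. Origin at the centre of the board. Starts flat, white up, centre 70 to 100 mm before the rest's origin (its -x), up to 25 mm to either side, x axis towards the rest within 0.22 rad
- near_edge (a point): middle of the board's 120 mm edge at its own x = -40 mm (the edge away from the rest at the start), at half thickness
- far_edge (a point): middle of the board's 120 mm edge at its own x = +40 mm (the edge next to the rest at the start), at half thickness
- rest: fixed board rest of folded steel sheet, 160 mm wide (own y). Origin on the worktop, middle of its front foot edge; own x level, pointing from front to back, away from the robot. Curved front: 5 mm high at x = 6, 12 at 13, 20 at 19, 30 at 25.5, then 66 degrees steep to the rolled top edge. Struts and 3 mm feet behind, out to x = 66 mm
- rest_edge (a point): middle of the rest's rolled top edge, top of the roll, 46 mm above the worktop, at the rest's x = 35 mm. A board whose near edge is pushed along the worktop up to the foot edge (rest's x = 0) rides up the front and ends leaning over this edge, 51 to 55 degrees steep, its upper edge about 65 mm high; it stays there when let go
- sauce_cup: bystander: small lidded sauce cup, 73 mm wide, 49 mm high, origin under its centre
- tin: bystander: red food tin, 75 mm wide, 110 mm high, origin under its centre
- spice_jar: bystander: small green spice jar with a black cap, 45 mm wide, 105 mm high, origin under its centre
- lid: bystander: orange screw lid, 102 mm wide, 18 mm high, origin under its centre
Mind the look-alikes: they are no part of the job. Of the things that look like the board, take the one that is nearest to the robot's base at the start.

How it is judged:
On the way:
1. the board stands leaning on the rest, more than 45 degrees steep, its lower edge on the worktop (angle between board's own z axis and vertical between 0.79 and 1.45 rad and height (world z) of near_edge below 0.02 m and contact force between board and rest above 0.05 N), for 0.2 s.
At the end, for the whole second after the job is handed in: the board lies at rest flat on the worktop (within 0.08 rad), green face up, its centre 15 to 150 mm in front of the rest's foot edge and within 70 mm of the rest's middle line (angle between board's own z axis and vertical above 3.06 rad and height (world z) of board below 0.01 m and x of board in the frame of rest between -0.15 and -0.015 m and y of board in the frame of rest between -0.07 and 0.07 m and linear speed of board below 0.02 m/s and angular speed of board below 0.1 rad/s); the robot touches nothing.
It fails at once if the board is lifted: its near and far edges are both more than 25 mm above the worktop (height (world z) of each of near_edge, far_edge above 0.025 m).
It fails at once if the board is squeezed or shoved hard: more than 40 N from the fingers (contact force between the fingers and board above 40 N).
It fails at once if a bystander is moved more than 30 mm (distance of any of sauce_cup, tin, spice_jar, lid from where it was at the start of the episode above 0.03 m).
It also fails if it takes over 51 s, if anything falls off the work surface, if the arm or the gripper's body presses on something with over 40 N, if the wrist force passes 120 N, or if a joint passes its speed limit or range.

### The arm

A 7-joint arm with a two-finger parallel gripper is mounted at the origin on a cart in front of the work surface, level with it; the furniture and walls round the work are solid. World frame = base frame: x ahead of the robot, y to its left, z up, the work surface at z = 0. Lengths are in m, angles in rad, forces in N, time in s.
With the tool pointing down it reaches from about 0.35 to 0.775 m from the base axis. Payload 3.1 kg.
Tool frame: the origin (TCP) lies at the very end of the fingers, on their centre line; the grasp point (between the pads) lies 19 mm behind it; z points along the fingers, y is the line along which they close (so a half turn about z gives the same grasp; the last joint's range is limited). The gripper opens to 85 mm and grips with 20 to 120 N. Pads are 22 mm wide; open, the fingers measure 114 mm over their backs; the gripper's body (76 mm by 85 mm) begins 54 mm behind the grasp point. The pads swing forward as they close: fully open they stand 13 mm farther back than shut.
Start: joints at [-1.355, 0.311, 0.014, 1.512, -0.004, 1.319, -0.027], TCP at [0.14, 0.532, 0.2] pointing down, gripper open.
Joint ranges: [-2.7, 2.7], [-0.3, 1.91], [-1.27, 1.3], [0.12, 2.57], [-1.44, 4.58], [0.2, 2.03], [-3.05, 3.05]. Speed limits (rad/s): [2.79, 2.79, 3.14, 3.14, 3.14, 3.14, 3.14].

### API

Orientations are given as a unit quaternion [w, x, y, z].
In Python, from bench import state, eyes, ctrl gives the robot as it stands. The module is installed in compiled form; this text tells all that it offers.
- The arm moves only by the tool drive_tool, never from a script. Its argument "rows" is a list of rows, each an object with "travel": the shift along the tool's x, y, z in m, a list of three; "delta_rot": the turn, a rotation vector about the tool's x, y, z in degrees, a list of three; "grip": the finger opening in m, from 0 to 0.0854. A call has 1 to 8 rows; each row is the pose to reach, as a shift and turn from the pose commanded when the call began, along the tool's axes at that moment; what a row does not reach only later rows make up. A row lasts 1/8 s, in which the tool goes at most 62.5 mm and 10.7 degrees, less where a joint would pass 70% of its speed; a pose out of reach is approached as far as the arm can. A call with a gripper value outside its range is refused whole. The fingers move at their own pace and stop on an object; "grip_force" is the grip in N (left out, the last holds). Time passes only in rows, so rows that repeat a pose let the fingers close. It gives the time, the measured TCP pose, the force, the opening and the grip force at its end, in the units of the state.
- state(): the state, without advancing time (a new reading comes with each control period).
- eyes.camera(name): name is "scene" or "top"; returns the picture (400x640x3 uint8, red, green, blue); there is no depth.
- eyes.camera_info(name): a dict with "fx", "fy", "cx", "cy" (pixels), "k1" (the pictures are not rectified: a ray, as slopes to the right and down, at radius r is drawn at 1 + k1 r^2 times it, then the intrinsics apply), "R" (3x3) and "t" (3): a world point X has camera coordinates R X + t. Camera axes: x right, y down, z forward; pixel columns grow to the right and rows downward; lengths in m; the calibration is good to about 2 mm. A picture is of the moment at which its call begins. camera_info takes no time and is no camera call.
- ctrl.close_job(): hands the job in; it is judged then, once.
The state is a dict: "time_s": time; "qpos": joint angles; "dq": joint speeds; "joint_torque": joint torques, N m; "eef_pos": TCP position; "tool_rot": TCP orientation; "force": force on the tool from outside, world axes, zero at the start; "wrist_torque": the same for the moment, N m; "grip_width": finger opening in m; "grip_force": force on a finger pad.
Only numpy, scipy, OpenCV 4.12 (cv2) and the standard library are available. Lean on these libraries where they do the work, as an engineer would, in place of code of your own. Each camera call takes 0.05 s, during which the arm holds its last target. There are 200 camera calls.

## Working session

There is one attempt and no reset: what is moved stays moved. The work goes in short steps, Python scripts to look and compute and a tool call to move; the robot and the scene stay as the last step left them, time stands still between calls to the robot, and variables do not carry over. Pictures are saved under pics/ and viewed, at most 10 in all, crops included, and the job is handed in when it is done.

Besides the shell and the picture viewer there is one more tool, called after "Call:" as name([rows], argument=value, ...), one row to a line, values as JSON. drive_tool: Moves the arm, as the interface text tells. Its arguments: {"type":"object","properties":{"rows":{"type":"array"},"grip_force":{"type":"number"}},"required":["rows"]}

```bash
mkdir -p pics; python3 - <<'E'
from bench import state, eyes
import cv2, json
for n in ("scene","top"):
    cv2.imwrite(f"pics/{n}0.png", eyes.camera(n)[:,:,::-1])
    i=eyes.camera_info(n); print(n,{k:(v.tolist() if hasattr(v,'tolist') else v) for k,v in i.items()})
print(state())
E
```

```text
scene {'fx': 400.1859447181651, 'fy': 400.1859447181651, 'cx': 324.94374973123564, 'cy': 193.9482605900187, 'k1': -0.06161384101891659, 'R': [[0.529980528996762, -0.8480096343700468, -0.0005467173783908664], [-0.4551408269696867, -0.2839052371694865, -0.8439458773719364], [0.7155190189713072, 0.44752371593393475, -0.5364280540454803]], 't': [-0.6084000437598189, 0.14598961333592786, 0.7305264451166655]}
top {'fx': 399.073231096085, 'fy': 399.073231096085, 'cx': 318.60163797985575, 'cy': 199.16062388185244, 'k1': -0.06618944697854308, 'R': [[0.17819031848294284, -0.9839959836550111, 0.00033845199737806466], [-0.9635664278972657, -0.17456046564511002, -0.2026533564071064], [0.1994691691170611, 0.03578474513769133, -0.9792504800035483]], 't': [-0.48504602608984104, 0.4283846941299142, 0.824140731974976]}
{'time_s': 0.1, 'qpos': array([-1.35470548,  0.31165623,  0.01400652,  1.5129017 , -0.00440444,
        1.31917483, -0.02721799]), 'dq': array([-0.00109745, -0.0028607 , -0.00046306, -0.00201308,  0.0017282 ,
        0.00154975, -0.00135392]), 'joint_torque': array([ 4.17445135e-04, -3.80861664e+01,  1.46579272e-01, -2.31242627e+01,
        1.24088489e-02,  8.11014266e-03, -1.45999923e-05]), 'eef_pos': array([0.14003284, 0.53113825, 0.19912198]), 'tool_rot': array([-9.14223225e-05,  1.28516667e-01,  9.91706788e-01, -1.05069113e-03]), 'force': array([0.35412733, 0.44975873, 0.88075996]), 'wrist_torque': array([ 0.00915536, -0.02018982,  0.01577316]), 'grip_force': 0.0, 'grip_width': 0.08567985805865837}
```

View pics/scene0.png

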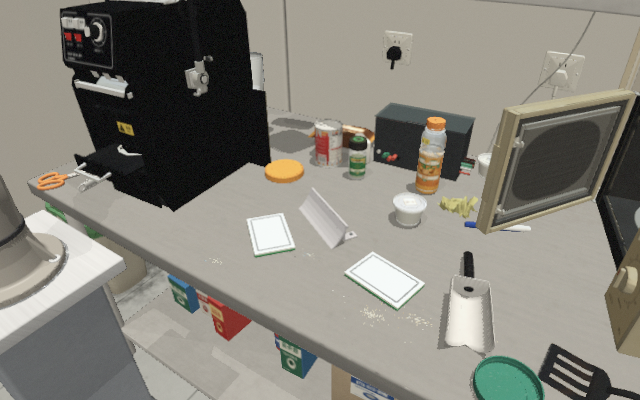

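View pics/top0.png

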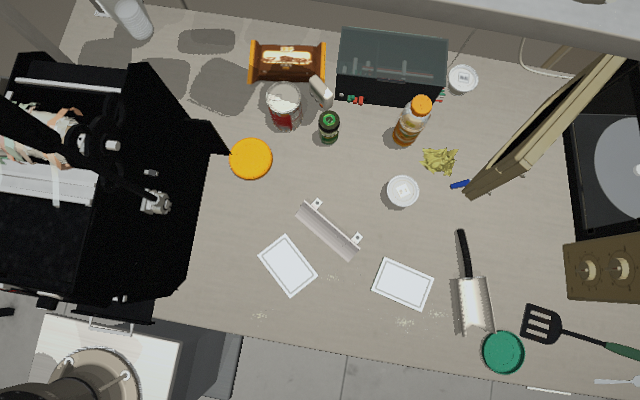

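Candidates: a white board at top (287,265), scene (270,234), next to the rest; a second white board at top (402,284), scene (384,278). I'll measure both and the rest in enlarged crops.

```bash
cat > h.py <<'E'
import numpy as np, cv2
from bench import state, eyes
def cam(n):
    i=eyes.camera_info(n); K=np.array([[i['fx'],0,i['cx']],[0,i['fy'],i['cy']],[0,0,1]])
    return K,np.array([i['k1'],0,0,0,0]),np.array(i['R']),np.array(i['t'])
def proj(n,X):
    K,d,R,t=cam(n); return cv2.projectPoints(np.atleast_2d(np.array(X,float)),cv2.Rodrigues(R)[0],t,K,d)[0][:,0]
def back(n,px,z):
    # k1 multiplies slopes by 1+k1 r^2 : OpenCV's model
    K,d,R,t=cam(n); s=cv2.undistortPoints(np.array(px,float).reshape(-1,1,2),K,d)[:,0]
    D=np.c_[s,np.ones(len(s))]@R; c=-R.T@t
    return c+D*((z-c[2])/D[:,2])[:,None]
E
python3 - <<'E'
from h import *
np.set_printoptions(precision=4,suppress=True)
im=cv2.imread("pics/top0.png"); cv2.imwrite("pics/topc.png",cv2.resize(im[190:310,250:410],None,fx=5,fy=5,interpolation=cv2.INTER_CUBIC))
im=cv2.imread("pics/scene0.png"); cv2.imwrite("pics/scenec.png",cv2.resize(im[180:270,235:365],None,fx=6,fy=6,interpolation=cv2.INTER_CUBIC))
print(proj("top",[0.14,.532,.2]),proj("scene",[0.14,.532,.2]),proj("top",[0,0,0]))
print(back("top",[[287,265],[402,284]],.01))
print(back("top",[[403,191],[282,105],[329,127],[250,158]],.02), back("scene",[[284,172]],.018))
E
```

```text
[[-178.8741  280.1355]] [[-57.1244 101.8456]] [[ 93.3134 398.1315]]
[[ 0.3575 -0.3578  0.01  ]
 [ 0.3615 -0.6122  0.01  ]]
[[ 0.5652 -0.5838  0.02  ]
 [ 0.7209 -0.2745  0.02  ]
 [ 0.686  -0.3933  0.02  ]
 [ 0.5796 -0.2282  0.02  ]] [[ 0.5618 -0.2439  0.018 ]]
```

View pics/topc.png

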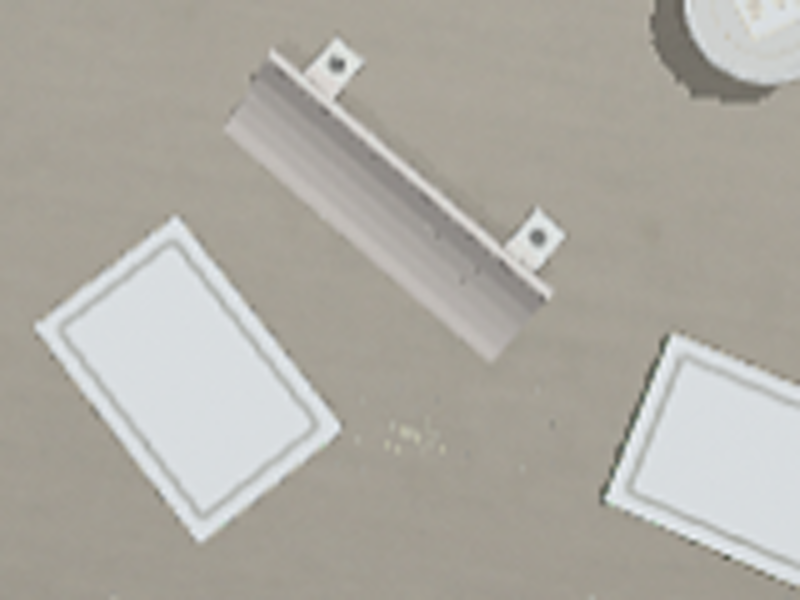

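View pics/scenec.png

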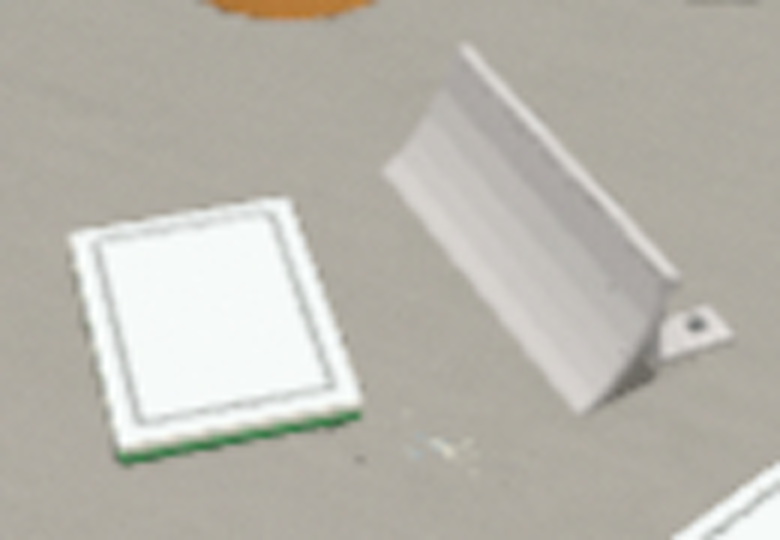

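Left board (crop corners (175,217),(340,428),(200,542),(37,326)), white with green underside, is the nearest to the base (0.51 m against 0.71 m). Rest foot edge runs (228,128)–(490,360), and its top edge (270,50)–(550,293). Next: the board and rest geometry, and the machine I have to swing around.

```bash
python3 - <<'E'
from h import *
np.set_printoptions(precision=4,suppress=True)
u=lambda p,s,o:(np.array(p,float)+.5)/s-.5+np.array(o)
T=lambda p:u(p,5,(250,190)); S=lambda p:u(p,6,(235,180))
bt=back("top",T([(175,217),(340,428),(200,542),(37,326)]),.01); bs=back("scene",S([(290,198),(361,405),(118,452),(70,235)]),.01)
print("board top\n",bt,"\nscene\n",bs, bt.mean(0),bs.mean(0))
ft=back("top",T([(228,128),(490,360)]),0); fs=back("scene",S([(385,172),(580,413)]),0)
et=back("top",T([(270,50),(550,293)]),.046); es=back("scene",S([(463,45),(678,278)]),.046)
for n,f in(("ft",ft),("fs",fs),("et",et),("es",es)):
    d=f[1]-f[0]; print(n,f.tolist(),f.mean(0),np.linalg.norm(d),"x-axis yaw",np.arctan2(d[0],-d[1]))
b=(bt+bs)/2; print("sides",[np.linalg.norm(b[i]-b[i-1]) for i in range(4)])
d=(b[0]-b[3])+(b[1]-b[2]); print("board yaw",np.arctan2(d[1],d[0]),b.mean(0))
print("machine base scene:",back("scene",[(172,203),(268,155),(115,190),(85,130),(30,185),(100,245)],0))
print("bodies: cup",back("scene",[(409,202)],.049),back("top",[(403,191)],.049),"jar",back("top",[(329,118)],.105),"tin",back("top",[(284,97)],.11),"lid",back("top",[(250,158)],.018),back("scene",[(284,169)],.018))
E
```

```text
board top
 [[ 0.4257 -0.3389  0.01  ]
 [ 0.3478 -0.4277  0.01  ]
 [ 0.2891 -0.3769  0.01  ]
 [ 0.3674 -0.2884  0.01  ]] 
scene
 [[ 0.4261 -0.3425  0.01  ]
 [ 0.3447 -0.4327  0.01  ]
 [ 0.2849 -0.3808  0.01  ]
 [ 0.3658 -0.2895  0.01  ]] [ 0.3575 -0.358   0.01  ] [ 0.3554 -0.3614  0.01  ]
ft [[0.4708786677459423, -0.35368948502048914, 0.0], [0.3890981487399124, -0.48790485793804894, 0.0]] [ 0.43   -0.4208  0.    ] 0.15716812531902027 x-axis yaw -0.5472464899179901
fs [[0.46995241203092314, -0.35358797397888764, 0.0], [0.3891657313859119, -0.4889284656960036, 0.0]] [ 0.4296 -0.4213  0.    ] 0.15761832529204775 x-axis yaw -0.5381475456076681
et [[0.5007945840910685, -0.36915295809802995, 0.04600000000000004], [0.41859043577310295, -0.5054380397947487, 0.04600000000000004]] [ 0.4597 -0.4373  0.046 ] 0.15915761211378915 x-axis yaw -0.5427529100139652
es [[0.5001109058621491, -0.3700004442086233, 0.045999999999999985], [0.4166020723740765, -0.5089221633927985, 0.045999999999999985]] [ 0.4584 -0.4395  0.046 ] 0.16208938685683733 x-axis yaw -0.5412437313402044
sides [np.float64(0.07873121157198507), np.float64(0.11977003358811289), np.float64(0.0784119099304684), np.float64(0.12004904249793842)]
board yaw -0.715760266417258 [ 0.3565 -0.3597  0.01  ]
machine base scene: [[ 0.3302 -0.0896  0.    ]
 [ 0.642  -0.1256  0.    ]
 [ 0.2926  0.0797  0.    ]
 [ 0.4669  0.5127  0.    ]
 [ 0.186   0.2975  0.    ]
 [ 0.1464 -0.0863  0.    ]]
bodies: cup [[ 0.5544 -0.58    0.049 ]] [[ 0.5576 -0.5788  0.049 ]] jar [[ 0.6719 -0.3936  0.105 ]] tin [[ 0.7    -0.2913  0.11  ]] lid [[ 0.5802 -0.2278  0.018 ]] [[ 0.5744 -0.2345  0.018 ]]
```

```bash
python3 - <<'E'
from h import *
np.set_printoptions(precision=3,suppress=True)
a=cv2.imread("pics/scene0.png")[0:220,0:290]; b=cv2.imread("pics/top0.png")[40:400,0:250]
a=cv2.resize(a,None,fx=1.45,fy=1.45,interpolation=3); b=cv2.resize(b,None,fx=1.45,fy=1.45,interpolation=3)
o=np.zeros((522,790,3),np.uint8); o[:a.shape[0],:a.shape[1]]=a; o[:b.shape[0],425:425+b.shape[1]]=b[:,:365]; cv2.imwrite("pics/mach.png",o)
for x,y in((.33,-.09),(.64,-.125),(.29,.08)):
    for z in(0,.1,.2,.3,.4,.5): print(x,y,z,proj("scene",[x,y,z])[0],proj("top",[x,y,z])[0])
for n in("scene","top"):
    K,d,R,t=cam(n); print(n,-R.T@t)
E
```

```text
0.33 -0.09 0 [172.06  203.084] [168.292 255.298]
0.33 -0.09 0.1 [162.876 165.345] [150.056 252.   ]
0.33 -0.09 0.2 [152.773 122.899] [126.869 247.766]
0.33 -0.09 0.3 [141.68   75.052] [ 96.463 242.145]
0.33 -0.09 0.4 [129.57  21.08] [ 55.015 234.345]
0.33 -0.09 0.5 [116.507 -39.661] [ -4.269 222.877]
0.64 -0.125 0 [267.379 155.217] [214.814 129.491]
0.64 -0.125 0.1 [264.59  122.157] [203.128 112.199]
0.64 -0.125 0.2 [261.583  85.865] [188.544  90.573]
0.64 -0.125 0.3 [258.347  45.981] [169.88   62.815]
0.64 -0.125 0.4 [254.877   2.14 ] [145.256  26.046]
0.64 -0.125 0.5 [251.18 -45.99] [111.603 -24.517]
0.29 0.08 0 [114.019 190.431] [ 93.121 258.597]
0.29 0.08 0.1 [102.326 154.286] [ 66.565 255.626]
0.29 0.08 0.2 [ 89.606 114.023] [ 33.244 251.802]
0.29 0.08 0.3 [75.818 69.127] [ -9.548 246.711]
0.29 0.08 0.4 [60.987 19.097] [-65.809 239.651]
0.29 0.08 0.5 [ 45.265 -36.444] [-140.656  229.357]
scene [-0.134 -0.801  0.515]
top [ 0.335 -0.432  0.894]
```

View pics/mach.png

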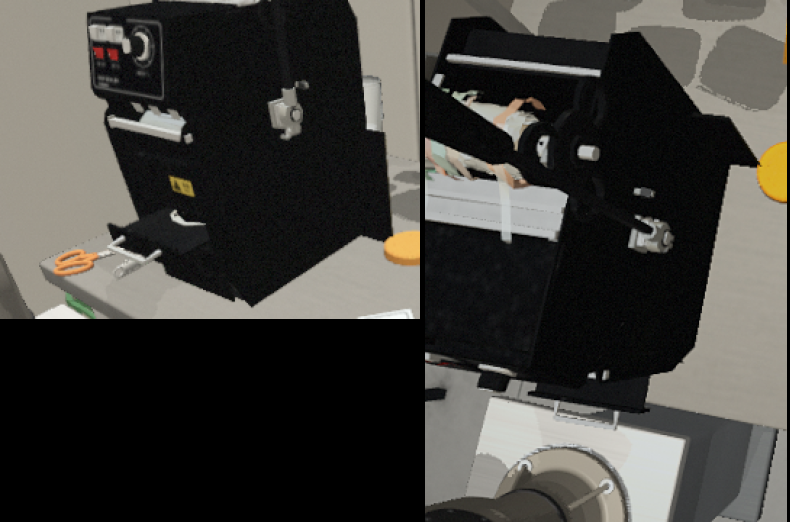

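The crop shows a tall black machine in front of the base: knob at scene (197,80) / top (159,203), rear top corner at scene (245,10) / top (141,61). I'll triangulate its height, since the arm has to swing past it.

```bash
python3 - <<'E'
from h import *
np.set_printoptions(precision=3,suppress=True)
def tri(ps,pt):
    A=[];b=[]
    for n,p in(("scene",ps),("top",pt)):
        K,d,R,t=cam(n); s=cv2.undistortPoints(np.array(p,float).reshape(1,1,2),K,d)[0,0]
        for i in(0,1): A.append(s[i]*R[2]-R[i]); b.append(t[i]-s[i]*t[2])
    x,r,*_=np.linalg.lstsq(np.array(A),np.array(b),rcond=None); return x,r
print("knob",tri((197,80),(159,203)),"rear corner",tri((245,10),(141,61)),"base step corner",tri((265,90),(205,120)),"front bottom corner",tri((171,209),(183,288)), tri((163,206),(172,291)))
print("tray outer right",tri((144,166),(154,322)))
print(back("top",[(0,292),(107,300)],.4),back("top",[(0,292),(107,300)],.3), back("top",[(183,288)],0), back("top",[(46,315),(190,345)],0))
print(back("top",[(107,302),(150,322),(183,288)],.1))
E
```

```text
knob (array([ 0.407, -0.16 ,  0.28 ]), array([0.])) rear corner (array([ 0.593, -0.131,  0.389]), array([0.])) base step corner (array([ 0.584, -0.179,  0.213]), array([0.])) front bottom corner (array([ 0.273, -0.158,  0.042]), array([0.])) (array([ 0.265, -0.14 ,  0.048]), array([0.]))
tray outer right (array([ 0.223, -0.17 ,  0.174]), array([0.001]))
[[ 0.245 -0.038  0.4  ]
 [ 0.265 -0.181  0.4  ]] [[ 0.227  0.042  0.3  ]
 [ 0.25  -0.13   0.3  ]] [[ 0.266 -0.14   0.   ]] [[ 0.147  0.155  0.   ]
 [ 0.151 -0.183  0.   ]]
[[ 0.218 -0.029  0.1  ]
 [ 0.198 -0.124  0.1  ]
 [ 0.274 -0.173  0.1  ]]
```

Call:
drive_tool([
  {"travel": [0,0,-0.05],"delta_rot": [0,0,0],"grip": 0.04},
  {"travel": [0,0,-0.1],"delta_rot": [0,0,0],"grip": 0.04},
  {"travel": [0,-0.02,-0.15],"delta_rot": [0,0,0],"grip": 0.04},
  {"travel": [0,-0.04,-0.2],"delta_rot": [0,0,0],"grip": 0.04},
  {"travel": [0,-0.06,-0.25],"delta_rot": [0,0,0],"grip": 0.04},
  {"travel": [0,-0.08,-0.3],"delta_rot": [0,0,0],"grip": 0.04},
  {"travel": [0,-0.1,-0.34],"delta_rot": [0,0,0],"grip": 0.04},
  {"travel": [0,-0.1,-0.34],"delta_rot": [0,0,0],"grip": 0.04},
])

```text
time_s: 1.1
eef_pos: [0.1146, 0.4324, 0.5202]
tool_rot: [0.002, 0.129, 0.992, 0.015]
force: [-0.4, 0.2, -0.5]
grip_width: 0.04
grip_force: 0.0
```

```bash
python3 - <<'E'
from h import *
print(state())
E
```

```text
{'time_s': 1.1, 'qpos': array([-1.55957425e+00,  1.38109871e-01,  2.68312217e-01,  9.44541172e-01,
       -4.13864551e-02,  2.03248769e+00, -1.44190701e-03]), 'dq': array([-0.06809894,  0.05675181,  0.06440901,  0.0616501 , -0.02320601,
       -0.01209236,  0.01364088]), 'joint_torque': array([-5.96338115e-02, -2.79110688e+01,  9.63650309e-01, -2.14918882e+01,
       -2.61060377e-04, -1.15479429e-01,  2.85755860e-02]), 'eef_pos': array([0.11460177, 0.43237069, 0.52020699]), 'tool_rot': array([0.0019991 , 0.12910116, 0.99151046, 0.01535898]), 'force': array([-0.42697149,  0.17505914, -0.48128761]), 'wrist_torque': array([-0.04265143,  0.01881861,  0.02448935]), 'grip_force': 0.0, 'grip_width': 0.039969352101612995}
```

Call:
drive_tool([
  {"travel": [0,0,-0.02],"delta_rot": [-9,0,0],"grip": 0.04},
  {"travel": [0,0,-0.04],"delta_rot": [-18,0,0],"grip": 0.04},
  {"travel": [0,0,-0.06],"delta_rot": [-27,0,0],"grip": 0.04},
  {"travel": [0,0,-0.08],"delta_rot": [-36,0,0],"grip": 0.04},
  {"travel": [0,0,-0.1],"delta_rot": [-45,0,0],"grip": 0.04},
  {"travel": [0,0,-0.12],"delta_rot": [-50,0,0],"grip": 0.04},
  {"travel": [0,0,-0.12],"delta_rot": [-50,0,0],"grip": 0.04},
])

```text
time_s: 1.98
eef_pos: [0.1381, 0.4703, 0.5898]
tool_rot: [0.037, 0.133, 0.931, 0.338]
force: [2.1, -1.8, 1.4]
grip_width: 0.0399
grip_force: 0.0
```

```bash
python3 - <<'E'
from h import *
from scipy.spatial.transform import Rotation as R
s=state(); print(s['qpos'],s['eef_pos']); print(R.from_quat(np.roll(s['tool_rot'],-1)).as_matrix())
E
```

```text
[-1.09200045 -0.28734911 -0.13136921  1.38198985 -0.09613268  1.35157292
  0.0434549 ] [0.13812648 0.47027709 0.58977673]
[[-0.96209356  0.22170654  0.15881499]
 [ 0.2719387   0.73585361  0.62013613]
 [ 0.02062365  0.63981691 -0.7682506 ]]
```

```bash
python3 - <<'E'
from h import *
np.set_printoptions(precision=3,suppress=True)
for z in(.4,.45,.5,.55,.6): print(z,back("top",[(75,155),(40,135),(0,115),(0,92)],z)[:,:2].tolist(), "front",back("top",[(0,292),(107,300)],z)[:,:2].tolist())
for z in(.35,.4,.42,.45): print(z,proj("scene",[[.25,.1,z],[.25,-.1,z],[.45,-.1,z],[.45,.05,z]]).tolist())
E
```

```text
0.4 [[0.43671041891750917, -0.08442871433432536], [0.4555670520603473, -0.025591487544139147], [0.4741737488498695, 0.04453368516615458], [0.5075282120169533, 0.05775922628934321]] front [[0.24526746712627845, -0.03809744269891335], [0.26454135339226936, -0.18058076575598897]]
0.45 [[0.4263976897105133, -0.11960630745004458], [0.4433458261635661, -0.06672404895746592], [0.4600693225449535, -0.0036963076377302673], [0.49004795069092055, 0.008190664650660318]] front [[0.25433085013447176, -0.0779642652162933], [0.2716540091492454, -0.20602672383038026]]
0.5 [[0.4160849605035174, -0.15478390056576385], [0.431124600266785, -0.1078566103707927], [0.44596489624003754, -0.05192630044161506], [0.4725676893648878, -0.04137789698802269]] front [[0.2633942331426651, -0.11783108773367323], [0.27876666490622143, -0.23147268190477155]]
0.55 [[0.4057722312965215, -0.1899614936814831], [0.4189033743700038, -0.14898917178411947], [0.4318604699351215, -0.1001562932454999], [0.455087428038855, -0.0909464586267057]] front [[0.2724576161508584, -0.15769791025105323], [0.28587932066319743, -0.256918639979
[... 269 characters left out ...]
459805355413]]
0.35 [[44.343980671045244, 48.08609912751572], [100.08749253299584, 59.02936475514747], [188.10283605168792, 37.674683700559115], [143.32123078861278, 31.743056886681984]]
0.4 [[35.996456982980646, 22.01722740699455], [92.1212127293966, 29.15333965132959], [184.04515401188527, 12.218521609481712], [138.46295434755612, 8.340182605211169]]
0.42 [[32.58893879990279, 11.195909574425428], [88.84160456306435, 16.65315007589564], [182.38006647744487, 1.644708323907082], [136.4771452134095, -1.3424211476582002]]
0.45 [[27.412752344247053, -5.463272653249646], [83.82881322929344, -2.7024189416386264], [179.83893604717574, -14.646366540187557], [133.45508040240043, -16.217614910879433]]
```

```bash
cat > plan.py <<'E'
from h import *
from scipy.spatial.transform import Rotation as R
def base(az,tilt,roll=0):
    # tool frame: y radial at azimuth az (deg), z down tilted outward by tilt (deg); extra turn roll about world z
    a=np.radians(az); y=np.array([np.cos(a),np.sin(a),0]); z=np.array([0,0,-1.]); x=np.cross(y,z)
    return R.from_matrix(np.c_[x,y,z])*R.from_rotvec([-np.radians(tilt),0,0])
def rows(p0,R0,poses):
    for p,r in poses: print("travel",np.round(R0.inv().apply(np.array(p)-p0),3).tolist(),"rot",np.round((R0.inv()*r).as_rotvec(degrees=True),1).tolist())
def cyl(r,az,z): a=np.radians(az); return np.array([r*np.cos(a),r*np.sin(a),z])
def meas():
    s=state(); return s['eef_pos'],R.from_quat(np.roll(s['tool_rot'],-1))
E
python3 - <<'E'
from plan import *
p0=np.array([.1146,.4353,.66]); R0=base(75.2,50)
print("cmd-based"); rows(p0,R0,[(cyl(.4,74,.70),base(74,40)),(cyl(.38,74,.70),base(74,40))])
pm,Rm=meas(); print("meas-based"); rows(pm,Rm,[(cyl(.4,74,.70),base(74,40)),(cyl(.38,74,.70),base(74,40))])
E
```

```text
cmd-based
travel [-0.009, -0.002, -0.064] rot [10.0, -0.8, 0.8]
travel [-0.008, -0.014, -0.079] rot [10.0, -0.8, 0.8]
meas-based
travel [0.006, 0.001, -0.142] rot [-0.2, -1.0, -0.6]
travel [0.006, -0.014, -0.155] rot [-0.2, -1.0, -0.6]
```

Call:
drive_tool([
  {"travel": [-0.005,0,-0.03],"delta_rot": [5,0,0],"grip": 0.04},
  {"travel": [-0.009,-0.002,-0.064],"delta_rot": [10,-0.8,0.8],"grip": 0.04},
  {"travel": [-0.008,-0.014,-0.079],"delta_rot": [10,-0.8,0.8],"grip": 0.04},
  {"travel": [-0.008,-0.014,-0.079],"delta_rot": [10,-0.8,0.8],"grip": 0.04},
])

```text
time_s: 2.48
eef_pos: [0.122, 0.4105, 0.6433]
tool_rot: [0.022, 0.132, 0.957, 0.258]
force: [0.5, 0.2, 0.3]
grip_width: 0.0396
grip_force: 0.0
```

```bash
python3 - <<'E'
from plan import *
np.set_printoptions(precision=3,suppress=True)
pm,Rm=meas(); print(state()['qpos'],pm,Rm.as_matrix()); print(base(74,40).as_matrix(),cyl(.38,74,.7))
E
```

```text
[-1.142 -0.182 -0.1    1.045 -0.071  1.755  0.02 ] [0.122 0.411 0.643] [[-0.964  0.241  0.11 ]
 [ 0.264  0.832  0.488]
 [ 0.026  0.499 -0.866]]
[[-0.961  0.211  0.177]
 [ 0.276  0.736  0.618]
 [ 0.     0.643 -0.766]] [0.105 0.365 0.7  ]
```

```bash
python3 - <<'E'
from plan import *
pm,Rm=meas(); rows(pm,Rm,[(cyl(.43-.005*(i+1),73.5-7.5*(i+1),.64),base(73.5-7.5*(i+1),30)) for i in range(8)])
E
```

```text
travel [-0.055, -0.008, -0.002] rot [-0.2, -5.6, 6.8]
travel [-0.108, -0.022, -0.012] rot [-0.2, -9.4, 13.3]
travel [-0.157, -0.041, -0.025] rot [-0.3, -13.1, 19.8]
travel [-0.203, -0.066, -0.04] rot [-0.4, -16.8, 26.3]
travel [-0.244, -0.096, -0.059] rot [-0.5, -20.6, 32.8]
travel [-0.279, -0.129, -0.079] rot [-0.6, -24.3, 39.3]
travel [-0.309, -0.166, -0.101] rot [-0.7, -28.0, 45.8]
travel [-0.332, -0.206, -0.124] rot [-0.8, -31.7, 52.3]
```

Call:
drive_tool([
  {"travel": [-0.055,-0.008,-0.002],"delta_rot": [-0.2,-5,6.8],"grip": 0.04},
  {"travel": [-0.108,-0.022,-0.012],"delta_rot": [-0.2,-9.4,13.3],"grip": 0.04},
  {"travel": [-0.157,-0.041,-0.025],"delta_rot": [-0.3,-13.1,19.8],"grip": 0.04},
  {"travel": [-0.203,-0.066,-0.04],"delta_rot": [-0.4,-16.8,26.3],"grip": 0.04},
  {"travel": [-0.244,-0.096,-0.059],"delta_rot": [-0.5,-20.6,32.8],"grip": 0.04},
  {"travel": [-0.279,-0.129,-0.079],"delta_rot": [-0.6,-24.3,39.3],"grip": 0.04},
  {"travel": [-0.309,-0.166,-0.101],"delta_rot": [-0.7,-28,45.8],"grip": 0.04},
  {"travel": [-0.332,-0.206,-0.124],"delta_rot": [-0.8,-31.7,52.3],"grip": 0.04},
])

```text
time_s: 3.48
eef_pos: [0.3795, 0.0898, 0.6374]
tool_rot: [0.16, 0.599, 0.758, 0.201]
force: [-0.2, 0.3, 0.7]
grip_width: 0.0395
grip_force: 0.0
```

```bash
python3 - <<'E'
from plan import *
np.set_printoptions(precision=3,suppress=True)
pm,Rm=meas(); print(state()['qpos'],pm,np.degrees(np.arctan2(pm[1],pm[0])),np.hypot(*pm[:2]),Rm.as_matrix()[:,2])
az=np.degrees(np.arctan2(pm[1],pm[0]))
rows(pm,Rm,[(cyl(.39,az-8*(i+1),.64),base(az-8*(i+1),30)) for i in range(8)])
E
```

```text
[-0.74  -0.286  0.204  1.123  0.209  1.79  -0.197] [0.379 0.09  0.637] 13.320172926668171 0.3899509910239974 [ 0.484  0.113 -0.868]
travel [-0.054, -0.002, -0.004] rot [-0.2, -3.9, 7.0]
travel [-0.107, -0.012, -0.01] rot [-0.2, -7.9, 13.9]
travel [-0.159, -0.028, -0.019] rot [-0.2, -11.9, 20.9]
travel [-0.207, -0.05, -0.031] rot [-0.2, -15.9, 27.8]
travel [-0.251, -0.078, -0.047] rot [-0.2, -19.9, 34.7]
travel [-0.29, -0.111, -0.066] rot [-0.1, -23.9, 41.7]
travel [-0.323, -0.148, -0.087] rot [-0.1, -27.9, 48.6]
travel [-0.35, -0.189, -0.111] rot [-0.1, -31.9, 55.5]
```

Call:
drive_tool([
  {"travel": [-0.054,-0.002,-0.004],"delta_rot": [-0.2,-3.9,7],"grip": 0.04},
  {"travel": [-0.107,-0.012,-0.01],"delta_rot": [-0.2,-7.9,13.9],"grip": 0.04},
  {"travel": [-0.159,-0.028,-0.019],"delta_rot": [-0.2,-11.9,20.9],"grip": 0.04},
  {"travel": [-0.207,-0.05,-0.031],"delta_rot": [-0.2,-15.9,27.8],"grip": 0.04},
  {"travel": [-0.251,-0.078,-0.047],"delta_rot": [-0.2,-19.9,34.7],"grip": 0.04},
  {"travel": [-0.29,-0.111,-0.066],"delta_rot": [-0.1,-23.9,41.7],"grip": 0.04},
  {"travel": [-0.323,-0.148,-0.087],"delta_rot": [-0.1,-27.9,48.6],"grip": 0.04},
  {"travel": [-0.35,-0.189,-0.111],"delta_rot": [-0.1,-31.9,55.5],"grip": 0.04},
])

```text
time_s: 4.47
eef_pos: [0.2469, -0.3012, 0.6393]
tool_rot: [0.243, 0.91, 0.325, 0.087]
force: [1.3, -0.7, 0.1]
grip_width: 0.04
grip_force: 0.0
```

```bash
cat >> plan.py <<'E'
O=np.array([.4298,-.4210,0]); YAW=-.543
XR=np.array([np.cos(YAW),np.sin(YAW),0]); YR=np.array([-np.sin(YAW),np.cos(YAW),0])
def W(x,y,z): return O+x*XR+y*YR+np.array([0,0,z])
def RF(p): d=p-O; return np.array([d@XR,d@YR,p[2]])
def push(psi=0,sgn=1,pitch=0):
    # tool y along sgn*rest y turned by psi (rad), z down
    a=YAW+np.pi/2+psi+(0 if sgn>0 else np.pi); y=np.array([np.cos(a),np.sin(a),0]); z=np.array([0,0,-1.])
    return R.from_matrix(np.c_[np.cross(y,z),y,z])
E
python3 - <<'E'
from plan import *
np.set_printoptions(precision=3,suppress=True)
pm,Rm=meas(); print(state()['qpos'],pm,np.degrees(np.arctan2(pm[1],pm[0])),np.hypot(*pm[:2]),Rm.as_matrix()[:,2],RF(pm))
for s in(1,-1): print(s,(Rm.inv()*push(0,s)).as_rotvec(degrees=True))
E
```

```text
[ 0.333 -0.289  0.225  1.118  0.226  1.797 -0.211] [ 0.247 -0.301  0.639] -50.661712554644026 0.389493158384151 [ 0.316 -0.385 -0.867] [-0.218  0.008  0.639]
1 [  20.12    28.442 -106.747]
-1 [ 25.952 -18.359  68.734]
```

```bash
python3 - <<'E'
from plan import *
from scipy.spatial.transform import Slerp
pm,Rm=meas(); R1=push(0,-1); p1=W(-.175,.015,.26)
S=Slerp([0,1],R.concatenate([Rm,R1])); rows(pm,Rm,[(pm+(p1-pm)*f,S(f)) for f in np.arange(1,9)/8])
E
```

```text
travel [0.003, -0.019, 0.044] rot [3.2, -2.3, 8.6]
travel [0.005, -0.039, 0.087] rot [6.5, -4.6, 17.2]
travel [0.008, -0.058, 0.131] rot [9.7, -6.9, 25.8]
travel [0.01, -0.078, 0.174] rot [13.0, -9.2, 34.4]
travel [0.013, -0.097, 0.218] rot [16.2, -11.5, 43.0]
travel [0.016, -0.117, 0.261] rot [19.5, -13.8, 51.6]
travel [0.018, -0.136, 0.305] rot [22.7, -16.1, 60.1]
travel [0.021, -0.155, 0.348] rot [26.0, -18.4, 68.7]
```

Call:
drive_tool([
  {"travel": [0.003,-0.019,0.044],"delta_rot": [3.2,-2.3,8.6],"grip": 0.04},
  {"travel": [0.005,-0.039,0.087],"delta_rot": [6.5,-4.6,17.2],"grip": 0.04},
  {"travel": [0.008,-0.058,0.131],"delta_rot": [9.7,-6.9,25.8],"grip": 0.04},
  {"travel": [0.01,-0.078,0.174],"delta_rot": [13,-9.2,34.4],"grip": 0.04},
  {"travel": [0.013,-0.097,0.218],"delta_rot": [16.2,-11.5,43],"grip": 0.04},
  {"travel": [0.016,-0.117,0.261],"delta_rot": [19.5,-13.8,51.6],"grip": 0.04},
  {"travel": [0.018,-0.136,0.305],"delta_rot": [22.7,-16.1,60.1],"grip": 0.04},
  {"travel": [0.021,-0.155,0.348],"delta_rot": [26,-18.4,68.7],"grip": 0.04},
])

```text
time_s: 5.48
eef_pos: [0.2895, -0.3157, 0.2592]
tool_rot: [-0.002, 0.963, -0.268, -0.0]
force: [-0.4, -0.6, -0.3]
grip_width: 0.0398
grip_force: 0.0
```

```bash
python3 - <<'E'
from plan import *
np.set_printoptions(precision=3,suppress=True)
pm,Rm=meas(); print(state()['qpos'],RF(pm)); print((Rm.inv()*push(0,-1)).as_rotvec(degrees=True))
rows(pm,Rm,[(W(-.175,.015,z),push(0,-1)) for z in(.2,.14,.08,.05,.03)])
E
```

```text
[ 0.587  0.029  0.211  1.704 -0.009  1.411 -1.314] [-0.175  0.018  0.259]
[-0.179  0.086  0.006]
travel [-0.0, 0.003, 0.059] rot [-0.2, 0.1, 0.0]
travel [-0.0, 0.003, 0.119] rot [-0.2, 0.1, 0.0]
travel [-0.0, 0.003, 0.179] rot [-0.2, 0.1, 0.0]
travel [-0.0, 0.003, 0.209] rot [-0.2, 0.1, 0.0]
travel [-0.0, 0.003, 0.229] rot [-0.2, 0.1, 0.0]
```

Call:
drive_tool([
  {"travel": [0,0.002,0.055],"delta_rot": [0,0,0],"grip": 0.04},
  {"travel": [0,0.003,0.11],"delta_rot": [0,0,0],"grip": 0.04},
  {"travel": [0,0.003,0.165],"delta_rot": [-0.2,0.1,0],"grip": 0.04},
  {"travel": [0,0.003,0.21],"delta_rot": [-0.2,0.1,0],"grip": 0.04},
  {"travel": [0,0.003,0.23],"delta_rot": [-0.2,0.1,0],"grip": 0.04},
  {"travel": [0,0.003,0.235],"delta_rot": [-0.2,0.1,0],"grip": 0.04},
  {"travel": [0,0.003,0.235],"delta_rot": [-0.2,0.1,0],"grip": 0.04},
])

```text
time_s: 6.35
eef_pos: [0.2885, -0.3194, 0.0274]
tool_rot: [0.002, 0.964, -0.266, 0.001]
force: [-0.0, -0.6, 1.1]
grip_width: 0.04
grip_force: 0.0
```

```bash
python3 - <<'E'
from plan import *
np.set_printoptions(precision=3,suppress=True)
pm,Rm=meas(); print(state()['qpos'],RF(pm)); print((Rm.inv()*push(0,-1)).as_rotvec(degrees=True))
a=eyes.camera("scene")[:,:,::-1][130:280,190:340]; b=eyes.camera("top")[:,:,::-1][180:330,200:350]
cv2.imwrite("pics/n1.png",np.hstack([cv2.resize(i,(400,400),interpolation=3) for i in(a,b)]))
E
```

```text
[ 0.616  0.26   0.208  2.063 -0.07   0.821 -1.245] [-0.173  0.014  0.027]
[ 0.155 -0.178  0.222]
```

View pics/n1.png

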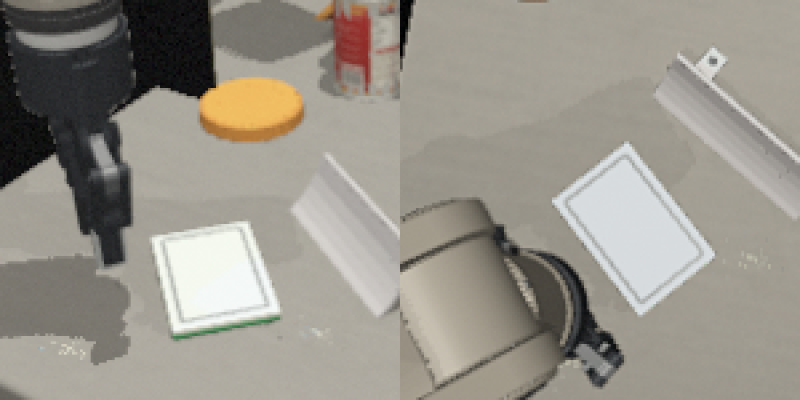

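The fingers are behind the near edge (scene-crop tip at (112,265)) and the board is undisturbed. Next, lower gently.

Call:
drive_tool([
  {"travel": [0,0,0.01],"delta_rot": [0.1,-0.1,0.2],"grip": 0.04},
  {"travel": [0,0,0.018],"delta_rot": [0.1,-0.1,0.2],"grip": 0.04},
  {"travel": [0,0,0.022],"delta_rot": [0.1,-0.1,0.2],"grip": 0.04},
  {"travel": [0,0,0.022],"delta_rot": [0.1,-0.1,0.2],"grip": 0.04},
])

```text
time_s: 6.95
eef_pos: [0.2886, -0.3198, 0.0051]
tool_rot: [0.001, 0.963, -0.268, 0.0]
force: [-0.4, 0.4, 0.9]
grip_width: 0.04
grip_force: 0.0
```

Call:
drive_tool([
  {"travel": [0,0,0.002],"delta_rot": [0,0,0],"grip": 0.04},
  {"travel": [0,0,0.004],"delta_rot": [0,0,0],"grip": 0.04},
  {"travel": [0,0,0.004],"delta_rot": [0,0,0],"grip": 0.04},
])

```text
time_s: 7.32
eef_pos: [0.2888, -0.32, 0.0015]
tool_rot: [0.001, 0.963, -0.268, 0.001]
force: [0.8, -0.4, -0.6]
grip_width: 0.0405
grip_force: 0.0
```

Call:
drive_tool([
  {"travel": [0,0,0.002],"delta_rot": [0,0,0],"grip": 0.04},
  {"travel": [0,0,0.003],"delta_rot": [0,0,0],"grip": 0.04},
  {"travel": [0,0,0.003],"delta_rot": [0,0,0],"grip": 0.04},
])

```text
time_s: 7.7
eef_pos: [0.2888, -0.32, -0.0015]
tool_rot: [0.001, 0.963, -0.268, 0.001]
force: [-0.1, -0.6, -0.2]
grip_width: 0.0399
grip_force: 0.0
```

Call:
drive_tool([
  {"travel": [0,0,0.001],"delta_rot": [0,0,0],"grip": 0.04},
  {"travel": [0,0,0.002],"delta_rot": [0,0,0],"grip": 0.04},
  {"travel": [0,0,0.002],"delta_rot": [0,0,0],"grip": 0.04},
])

```text
time_s: 8.07
eef_pos: [0.2888, -0.3201, -0.0035]
tool_rot: [0.001, 0.963, -0.268, 0.001]
force: [-0.2, -0.4, 0.6]
grip_width: 0.0399
grip_force: 0.0
```

Call:
drive_tool([
  {"travel": [0.01,0,0],"delta_rot": [0,0,0],"grip": 0.04},
  {"travel": [0.02,0,0],"delta_rot": [0,0,0],"grip": 0.04},
  {"travel": [0.03,0,0],"delta_rot": [0,0,0],"grip": 0.04},
  {"travel": [0.04,0,0],"delta_rot": [0,0,0],"grip": 0.04},
  {"travel": [0.05,0,0],"delta_rot": [0,0,0],"grip": 0.04},
  {"travel": [0.06,0,0],"delta_rot": [0,0,0],"grip": 0.04},
  {"travel": [0.07,0,0],"delta_rot": [0,0,0],"grip": 0.04},
  {"travel": [0.08,0,0],"delta_rot": [0,0,0],"grip": 0.04},
])

```text
time_s: 9.07
eef_pos: [0.358, -0.3618, -0.0033]
tool_rot: [0.001, 0.963, -0.268, 0.001]
force: [1.0, -0.4, 0.7]
grip_width: 0.04
grip_force: 0.0
```

```bash
python3 - <<'E'
from plan import *
np.set_printoptions(precision=3,suppress=True)
pm,Rm=meas(); print(state()['qpos'],RF(pm)); print((Rm.inv()*push(0,-1)).as_rotvec(degrees=True))
a=eyes.camera("scene")[:,:,::-1][150:270,220:370]; b=eyes.camera("top")[:,:,::-1][180:300,240:390]
cv2.imwrite("pics/n2.png",np.vstack([cv2.resize(i,(375,300),interpolation=3) for i in(a,b)]))
E
```

```text
[ 0.608  0.444  0.19   1.886 -0.11   0.82  -1.259] [-0.092  0.014 -0.003]
[ 0.071 -0.106  0.005]
```

View pics/n2.png

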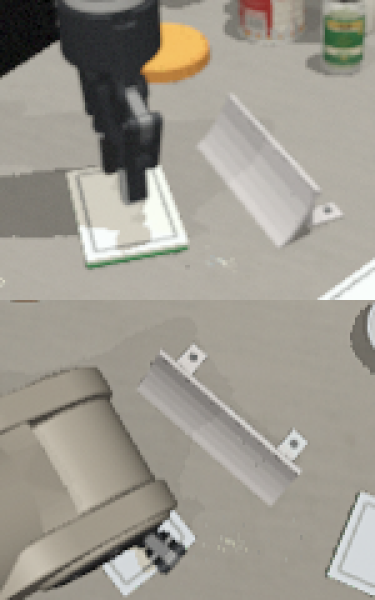

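```bash
python3 - <<'E'
from plan import *
np.set_printoptions(precision=2,suppress=True)
for y in(-.013,-.027):
  for x in (-.103,-.081):
    print(y,x,proj("scene",[W(x,y,z) for z in(0,.01,.02,.03)]).tolist())
print("standoff", proj("scene",[W(-.173,-.02,z) for z in(.027,.04,.05)]).tolist())
E
```

```text
-0.013 -0.103 [[270.27929640295724, 244.3960179377759], [269.9006138037962, 240.50440003101184], [269.51735984613777, 236.5583672502118], [269.12946663663917, 232.556918765206]]
-0.013 -0.081 [[280.50953905940236, 241.25837380762465], [280.20458387672005, 237.383736958488], [279.89599126831524, 233.4555562357457], [279.58370800085976, 229.47285966626066]]
-0.027 -0.103 [[272.7531351585385, 248.44986559206055], [272.3859416746912, 244.53512988140474], [272.0142356465183, 240.56476844379293], [271.63794838906784, 236.53773874518387]]
-0.027 -0.081 [[283.0935581973516, 245.22994597917213], [282.80184534499494, 241.33203689591068], [282.506591076221, 237.37939969057402], [282.20774229006224, 233.37102226350848]]
standoff [[235.70005467557922, 246.111165498391], [234.84994708678647, 240.75298966895969], [234.1864210789161, 236.5609712357776]]
```

```bash
cat >> plan.py <<'E'
def tri(ps,pt):
    A=[];b=[]
    for n,p in(("scene",ps),("top",pt)):
        K,d,Rc,t=cam(n); s=cv2.undistortPoints(np.array(p,float).reshape(1,1,2),K,d)[0,0]
        for i in(0,1): A.append(s[i]*Rc[2]-Rc[i]); b.append(t[i]-s[i]*t[2])
    return np.linalg.lstsq(np.array(A),np.array(b),rcond=None)[:2]
E
python3 - <<'E'
from plan import *
x,r=tri((232,229),(275,320)); print("standoff",x,RF(x),r)
x,r=tri((274,228),(304,280)); print("now",x,RF(x),r)
a=eyes.camera("scene")[:,:,::-1][100:260,200:360]; b=eyes.camera("top")[:,:,::-1][220:340,230:350]
cv2.imwrite("pics/n3.png",np.hstack([cv2.resize(i,(400,400),interpolation=3) for i in(a,b)]))
E
```

```text
standoff [ 0.24928438 -0.36486945  0.08865627] [-0.18355373 -0.04521678  0.08865627] [3.47277413e-05]
now [ 0.33076626 -0.39978414  0.05250496] [-0.09575134 -0.03300718  0.05250496] [1.56688176e-05]
```

View pics/n3.png

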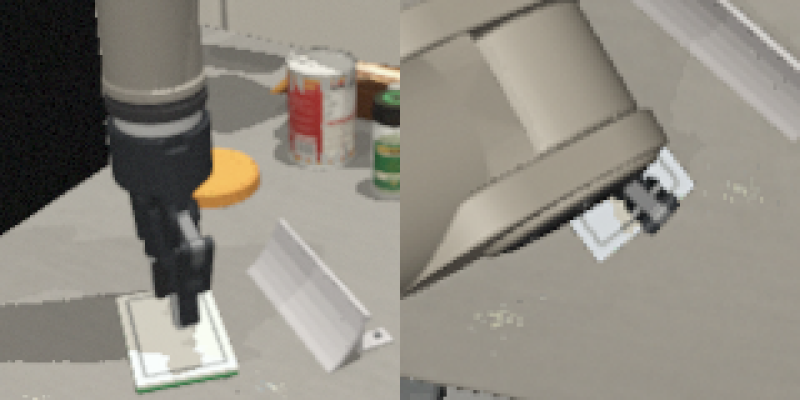

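I see the fingers hovering over the board (scene tip ≈(275,230), so about 30 mm high), and the board hasn't moved. The real tip sits higher than the reported TCP. I'll back off and lower until I feel the table.

Call:
drive_tool([
  {"travel": [-0.03,0,0],"delta_rot": [0,0,0],"grip": 0.04},
  {"travel": [-0.06,0,0],"delta_rot": [0,0,0],"grip": 0.04},
  {"travel": [-0.085,0,0],"delta_rot": [0,0,0],"grip": 0.04},
  {"travel": [-0.085,0,0.003],"delta_rot": [0,0,0],"grip": 0.04},
  {"travel": [-0.085,0,0.006],"delta_rot": [0,0,0],"grip": 0.04},
  {"travel": [-0.085,0,0.006],"delta_rot": [0,0,0],"grip": 0.04},
])

```text
time_s: 10.02
eef_pos: [0.2856, -0.3181, -0.0095]
tool_rot: [0.001, 0.963, -0.268, 0.001]
force: [0.9, -0.7, -0.6]
grip_width: 0.0398
grip_force: 0.0
```

Call:
drive_tool([
  {"travel": [0,0,0.002],"delta_rot": [0,0,0],"grip": 0.04},
  {"travel": [0,0,0.004],"delta_rot": [0,0,0],"grip": 0.04},
  {"travel": [0,0,0.004],"delta_rot": [0,0,0],"grip": 0.04},
])

```text
time_s: 10.4
eef_pos: [0.2846, -0.3175, -0.0136]
tool_rot: [0.001, 0.963, -0.268, 0.001]
force: [-0.5, 0.2, -0.7]
grip_width: 0.0399
grip_force: 0.0
```

Call:
drive_tool([
  {"travel": [0,0,0.002],"delta_rot": [0,0,0],"grip": 0.04},
  {"travel": [0,0,0.004],"delta_rot": [0,0,0],"grip": 0.04},
  {"travel": [0,0,0.004],"delta_rot": [0,0,0],"grip": 0.04},
])

```text
time_s: 10.78
eef_pos: [0.2845, -0.3174, -0.0176]
tool_rot: [0.001, 0.963, -0.268, 0.001]
force: [0.4, 0.3, 0.4]
grip_width: 0.0399
grip_force: 0.0
```

Call:
drive_tool([
  {"travel": [0,0,0.002],"delta_rot": [0,0,0],"grip": 0.04},
  {"travel": [0,0,0.004],"delta_rot": [0,0,0],"grip": 0.04},
  {"travel": [0,0,0.004],"delta_rot": [0,0,0],"grip": 0.04},
])

```text
time_s: 11.15
eef_pos: [0.2845, -0.3174, -0.0216]
tool_rot: [0.001, 0.963, -0.268, 0.001]
force: [0.1, 0.2, -0.9]
grip_width: 0.0401
grip_force: 0.0
```

Call:
drive_tool([
  {"travel": [0,0,0.0015],"delta_rot": [0,0,0],"grip": 0.04},
  {"travel": [0,0,0.003],"delta_rot": [0,0,0],"grip": 0.04},
  {"travel": [0,0,0.003],"delta_rot": [0,0,0],"grip": 0.04},
])

```text
time_s: 11.52
eef_pos: [0.2845, -0.3175, -0.0245]
tool_rot: [0.001, 0.963, -0.268, 0.001]
force: [-1.4, -0.2, 0.0]
grip_width: 0.0396
grip_force: 0.0
```

Call:
drive_tool([
  {"travel": [0,0,0.001],"delta_rot": [0,0,0],"grip": 0.04},
  {"travel": [0,0,0.002],"delta_rot": [0,0,0],"grip": 0.04},
  {"travel": [0,0,0.002],"delta_rot": [0,0,0],"grip": 0.04},
])

```text
time_s: 11.9
eef_pos: [0.2846, -0.3175, -0.0265]
tool_rot: [0.001, 0.963, -0.268, 0.001]
force: [0.4, 0.0, 0.4]
grip_width: 0.0402
grip_force: 0.0
```

Call:
drive_tool([
  {"travel": [0,0,0.001],"delta_rot": [0,0,0],"grip": 0.04},
  {"travel": [0,0,0.002],"delta_rot": [0,0,0],"grip": 0.04},
  {"travel": [0,0,0.002],"delta_rot": [0,0,0],"grip": 0.04},
])

```text
time_s: 12.28
eef_pos: [0.2846, -0.3175, -0.0285]
tool_rot: [0.001, 0.963, -0.268, 0.001]
force: [-0.4, 0.0, 0.3]
grip_width: 0.0398
grip_force: 0.0
```

```bash
python3 - <<'E'
from plan import *
im=eyes.camera("scene"); pm,_=meas(); print(RF(pm))
g=im.max(2)[205:260,212:252]; 
for r in range(0,55,2): print(205+r,' '.join('%3d'%v for v in g[r,::2]))
print(proj("scene",[W(-.177,y,z) for y in(-.006,-.02,-.0345) for z in(0,.005)]).tolist())
E
```

```text
[-0.1777575   0.01353574 -0.02844505]
205  41  41  38  40  44  41  46  41  43  49  49  48 124 165 165 165 168 167 168 167
207  94  40  44  50  32  51  59  45  37  61  60  44  93 163 163 165 168 166 165 164
209 164  44  51  45  35  53  65 107 122 119  63  40  71 163 163 163 163 164 163 165
211 164  30  47  46  41  46  64 129 162 166  51  37  76 163 164 164 162 164 164 164
213 163  35  45  40  38  38  51 105 165 166  81  39 102 164 161 163 165 168 165 165
215 166  89  40  40  45  38  40  63 166 166 156  41  69 166 163 163 164 166 168 167
217 163 163  37  46  45  38  34  40 145 168 164  57  47 164 165 164 165 166 165 168
219 165 164 155  37  43  36  37  34  89 167 160 116  70  90 156 168 166 195 239 241
221 164 165 164  40  50  36  35  49  74 127 175 173  80  83 122 167 166 174 249 210
223 164 163 162  40  43  47  42  81  92 132 136 120  77  51 104 163 166 156 247 232
225 165 162 165 151  47  44  43  59  62  66  89  77  56  35 106 164 166 156 219 241
227 174 175 145 142  40  47  45  39  41  39  71  70  55  38 104 164 162 164 194 249
229 123 122 124 123  71  48  47  36  37  39  70  62  5
[... 838 characters left out ...]
 41 108 165 166 163 164 164 166
251 122 123 122 123 123 126 121 120 130  84  40  46  37 118 165 167 167 167 164 164
253 122 123 123 123 124 124 124 123 128 123  82 124 116 129 167 166 166 166 164 165
255 121 124 122 121 124 123 123 124 123 116 112 109 110 166 165 167 167 166 166 165
257 134 122 124 122 124 124 122 123 124 125 123 122 121 136 166 164 166 164 163 165
259 171 210 174 176 173 171 125 122 123 125 125 122 122 120 123 165 166 166 165 165
[[233.37538399357862, 253.25116811075932], [233.0509382472106, 251.29122509709129], [235.4101791348263, 257.53885143122926], [235.08791383617574, 255.56778117063453], [237.57885680252087, 262.10376883742464], [237.25916104376805, 260.121413226351]]
```

Call:
drive_tool([
  {"travel": [0,0,0.001],"delta_rot": [0,0,0],"grip": 0.04},
  {"travel": [0,0,0.002],"delta_rot": [0,0,0],"grip": 0.04},
  {"travel": [0,0,0.002],"delta_rot": [0,0,0],"grip": 0.04},
])

```text
time_s: 12.7
eef_pos: [0.2846, -0.3175, -0.0305]
tool_rot: [0.001, 0.963, -0.268, 0.001]
force: [0.9, 0.0, -0.3]
grip_width: 0.04
grip_force: 0.0
```

Call:
drive_tool([
  {"travel": [0,0,0.001],"delta_rot": [0,0,0],"grip": 0.04},
  {"travel": [0,0,0.002],"delta_rot": [0,0,0],"grip": 0.04},
  {"travel": [0,0,0.002],"delta_rot": [0,0,0],"grip": 0.04},
])

```text
time_s: 13.08
eef_pos: [0.2846, -0.3175, -0.0325]
tool_rot: [0.001, 0.963, -0.268, 0.001]
force: [0.3, -1.1, -0.1]
grip_width: 0.0402
grip_force: 0.0
```

Call:
drive_tool([
  {"travel": [0,0,0.001],"delta_rot": [0,0,0],"grip": 0.04},
  {"travel": [0,0,0.002],"delta_rot": [0,0,0],"grip": 0.04},
  {"travel": [0,0,0.002],"delta_rot": [0,0,0],"grip": 0.04},
])

```text
time_s: 13.45
eef_pos: [0.2847, -0.3176, -0.0327]
tool_rot: [0.0, 0.963, -0.268, 0.001]
force: [-4.3, 3.4, 17.8]
grip_width: 0.0404
grip_force: 9.0
```

Call:
drive_tool([
  {"travel": [0,0,-0.002],"delta_rot": [0,0,0],"grip": 0.04},
  {"travel": [0,0,-0.004],"delta_rot": [0,0,0],"grip": 0.04},
  {"travel": [0,0,-0.004],"delta_rot": [0,0,0],"grip": 0.04},
])

```text
time_s: 13.82
eef_pos: [0.2847, -0.3176, -0.0304]
tool_rot: [0.001, 0.963, -0.268, 0.001]
force: [-0.3, -1.3, -0.3]
grip_width: 0.04
grip_force: 0.0
```

Call:
drive_tool([
  {"travel": [0.012,0,0],"delta_rot": [0,0,0],"grip": 0.04},
  {"travel": [0.02,0,0],"delta_rot": [0,0,0],"grip": 0.04},
  {"travel": [0.026,0,0],"delta_rot": [0,0,0],"grip": 0.04},
  {"travel": [0.033,0,0],"delta_rot": [0,0,0],"grip": 0.04},
  {"travel": [0.04,0,0],"delta_rot": [0,0,0],"grip": 0.04},
  {"travel": [0.047,0,0],"delta_rot": [0,0,0],"grip": 0.04},
  {"travel": [0.055,0,0],"delta_rot": [0,0,0],"grip": 0.04},
  {"travel": [0.063,0,0],"delta_rot": [0,0,0],"grip": 0.04},
])

```text
time_s: 14.82
eef_pos: [0.3391, -0.3503, -0.0303]
tool_rot: [0.001, 0.963, -0.268, 0.001]
force: [-1.2, -0.4, 0.5]
grip_width: 0.0398
grip_force: 0.1
```

```bash
python3 - <<'E'
from plan import *
im=eyes.camera("scene"); cv2.imwrite("pics/s5.png",im[:,:,::-1]); pm,_=meas(); print(RF(pm))
old=cv2.imread("pics/scene0.png")
def white(i,ch):
    m=(i.min(2)>200).astype(np.uint8); m[:, :230]=0; m[:,315:]=0; m[:205]=0; m[275:]=0
    n,l,s,c=cv2.connectedComponentsWithStats(m); k=1+s[1:,4].argmax(); q=cv2.approxPolyDP(cv2.convexHull(cv2.findContours((l==k).astype(np.uint8),0,1)[0][0]),3,True)[:,0]
    return q
for i in(old,im):
    q=white(i,0); print([(tuple(p.tolist()),np.round(RF(x),3)[:2].tolist()) for p,x in zip(q,back("scene",q,.01))])
E
```

```text
[-0.11246514  0.01361243 -0.03005609]
[((282, 213), [-0.046, 0.065]), ((294, 246), [-0.067, -0.05]), ((255, 254), [-0.143, -0.039]), ((247, 219), [-0.122, 0.078])]
[((288, 207), [-0.025, 0.08]), ((311, 236), [-0.024, -0.037]), ((274, 247), [-0.103, -0.035]), ((270, 236), [-0.098, 0.0]), ((275, 210), [-0.056, 0.082])]
```

Call:
drive_tool([
  {"travel": [0.008,0,0],"delta_rot": [0,0,0],"grip": 0.04},
  {"travel": [0.016,0,0],"delta_rot": [0,0,0],"grip": 0.04},
  {"travel": [0.024,0,0],"delta_rot": [0,0,0],"grip": 0.04},
  {"travel": [0.032,0,0],"delta_rot": [0,0,0],"grip": 0.04},
  {"travel": [0.038,0,0],"delta_rot": [0,0,0],"grip": 0.04},
  {"travel": [0.044,0,0],"delta_rot": [0,0,0],"grip": 0.04},
])

```text
time_s: 15.62
eef_pos: [0.3763, -0.3729, -0.0304]
tool_rot: [0.001, 0.963, -0.268, 0.0]
force: [-0.6, 1.1, 0.7]
grip_width: 0.04
grip_force: 0.6
```

Call:
drive_tool([
  {"travel": [0.005,0,0],"delta_rot": [0,0,0],"grip": 0.04},
  {"travel": [0.01,0,0],"delta_rot": [0,0,0],"grip": 0.04},
  {"travel": [0.015,0,0],"delta_rot": [0,0,0],"grip": 0.04},
  {"travel": [0.02,0,0],"delta_rot": [0,0,0],"grip": 0.04},
])

```text
time_s: 16.12
eef_pos: [0.394, -0.3836, -0.0301]
tool_rot: [0.001, 0.963, -0.268, 0.001]
force: [0.1, 0.2, 0.3]
grip_width: 0.0402
grip_force: 0.2
```

```bash
python3 - <<'E'
from plan import *
pm,Rm=meas(); print(RF(pm),state()['force'],(Rm.inv()*push(0,-1)).as_rotvec(degrees=True))
a=eyes.camera("scene")[:,:,::-1][160:260,240:365]; b=eyes.camera("top")[:,:,::-1][190:290,265:390]
cv2.imwrite("pics/n4.png",np.vstack([cv2.resize(i,None,fx=3,fy=3,interpolation=3) for i in(a,b)]))
E
```

```text
[-0.05003815  0.01353829 -0.03005392] [0.08826073 0.19450681 0.31938297] [ 0.07778699 -0.14383242  0.00942552]
```

View pics/n4.png

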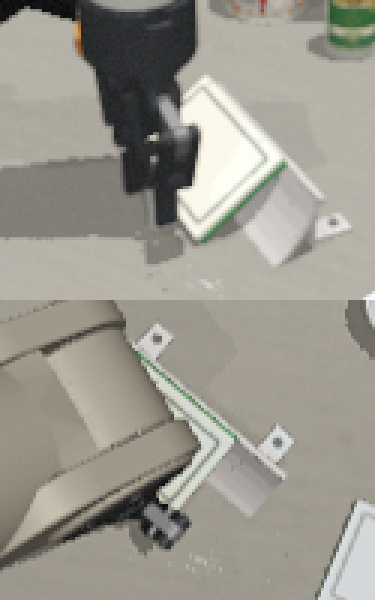

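The board is climbing: its upper edge runs from (210,78) to (283,162) in the scene crop, and the fingers are behind the near edge. I'll continue slowly.

Call:
drive_tool([
  {"travel": [0.004,0,0],"delta_rot": [0,0,0],"grip": 0.04},
  {"travel": [0.008,0,0],"delta_rot": [0,0,0],"grip": 0.04},
  {"travel": [0.012,0,0],"delta_rot": [0,0,0],"grip": 0.04},
  {"travel": [0.016,0,0],"delta_rot": [0,0,0],"grip": 0.04},
  {"travel": [0.02,0,0],"delta_rot": [0,0,0],"grip": 0.04},
])

```text
time_s: 16.85
eef_pos: [0.4108, -0.3937, -0.0302]
tool_rot: [0.001, 0.963, -0.268, 0.001]
force: [-0.5, -0.2, 0.0]
grip_width: 0.0403
grip_force: 0.2
```

Call:
drive_tool([
  {"travel": [0.003,0,0],"delta_rot": [0,0,0],"grip": 0.04},
  {"travel": [0.006,0,0],"delta_rot": [0,0,0],"grip": 0.04},
  {"travel": [0.009,0,0],"delta_rot": [0,0,0],"grip": 0.04},
  {"travel": [0.011,0,0],"delta_rot": [0,0,0],"grip": 0.04},
  {"travel": [0.011,0,0],"delta_rot": [0,0,0],"grip": 0.04},
])

```text
time_s: 17.48
eef_pos: [0.4195, -0.3989, -0.0302]
tool_rot: [0.001, 0.963, -0.268, 0.0]
force: [-1.2, 1.0, 0.8]
grip_width: 0.0401
grip_force: 0.9
```

```bash
python3 - <<'E'
from plan import *
im=eyes.camera("scene").astype(int); pm,_=meas(); print(RF(pm))
g=((im[:,:,1]-im[:,:,0]>35)&(im[:,:,1]-im[:,:,2]>25)); g[:170]=0; g[260:]=0; g[:,:270]=0; g[:,350:]=0
ys,xs=np.nonzero(g); i=np.argmin(ys); print("green px",len(xs),"top",(xs[i],ys[i]),"right",(xs.max(),ys[xs.argmax()]),"bottom",(xs[ys.argmax()],ys.max()))
wm=(im.min(2)>205); wm[:170]=0; wm[260:]=0; wm[:,:270]=0; wm[:,:350]&=True; wm[:,345:]=0
ys,xs=np.nonzero(wm); print("white top",(xs[ys.argmin()],ys.min()),"right",(xs.max(),ys[xs.argmax()]))
for th in(45,50,53,55):
    t=np.radians(th); wc=-.0095; x0=wc+.01*np.sin(t)
    up=lambda y:[W(x0+.08*np.cos(t),y,.08*np.sin(t)),W(x0+.08*np.cos(t)-.01*np.sin(t),y,.08*np.sin(t)+.01*np.cos(t)),W(x0,y,0)]
    print(th,proj("scene",up(-.039)).round(1).tolist(),proj("scene",up(.081)).round(1).tolist())
E
```

```text
[-0.02018787  0.01358183 -0.03018456]
green px 32 top (np.int64(340), np.int64(204)) right (np.int64(340), np.int64(204)) bottom (np.int64(321), np.int64(235))
white top (np.int64(315), np.int64(180)) right (np.int64(344), np.int64(222))
45 [[345.8, 207.6], [342.8, 205.6], [321.0, 237.5]] [[319.6, 180.7], [316.8, 178.7], [297.5, 207.9]]
50 [[343.9, 206.2], [340.6, 204.6], [321.2, 237.4]] [[317.8, 179.4], [314.7, 177.7], [297.7, 207.8]]
53 [[342.7, 205.5], [339.2, 204.1], [321.4, 237.3]] [[316.6, 178.7], [313.3, 177.2], [297.9, 207.8]]
55 [[341.8, 205.1], [338.2, 203.8], [321.5, 237.3]] [[315.8, 178.3], [312.4, 176.9], [298.0, 207.8]]
```

The board leans at about 52°. Now retreat, rise, cross over and come down behind the upper edge.

Call:
drive_tool([
  {"travel": [-0.008,0,0],"delta_rot": [0,0,0],"grip": 0.04},
  {"travel": [-0.02,0,0],"delta_rot": [0,0,0],"grip": 0.04},
  {"travel": [-0.035,0,0],"delta_rot": [0,0,0],"grip": 0.04},
  {"travel": [-0.04,0,-0.05],"delta_rot": [0,0,0],"grip": 0.04},
  {"travel": [-0.04,0,-0.1],"delta_rot": [0,0,0],"grip": 0.04},
  {"travel": [-0.04,0,-0.145],"delta_rot": [0,0,0],"grip": 0.04},
  {"travel": [-0.04,0,-0.15],"delta_rot": [0,0,0],"grip": 0.04},
  {"travel": [-0.04,0,-0.15],"delta_rot": [0,0,0],"grip": 0.04},
])

```text
time_s: 18.52
eef_pos: [0.3851, -0.3779, 0.1198]
tool_rot: [0.001, 0.963, -0.268, 0.001]
force: [-0.1, 0.2, -0.2]
grip_width: 0.0402
grip_force: 0.0
```

```bash
python3 - <<'E'
from plan import *
im=eyes.camera("scene").astype(int); pm,Rm=meas(); print(RF(pm))
wm=(im.min(2)>195).astype(np.uint8); wm[:170]=0; wm[260:]=0; wm[:,:280]=0; wm[:,345:]=0
n,l,s,c=cv2.connectedComponentsWithStats(wm); k=1+s[1:,4].argmax(); print(s[k]); print(cv2.approxPolyDP(cv2.convexHull(cv2.findContours((l==k).astype(np.uint8),0,1)[0][0]),2,True)[:,0].tolist())
rows(pm,Rm,[(W(.08,.02,pm[2]),push(0,-1)),(W(.08,.02,.0205),push(0,-1))])
E
```

```text
[-0.06128689  0.01399179  0.1187197 ]
[ 296  177   44   58 1084]
[[339, 203], [319, 234], [296, 207], [313, 177]]
travel [0.141, -0.006, -0.0] rot [0.0, 0.0, -0.0]
travel [0.141, -0.006, 0.098] rot [0.0, 0.0, -0.0]
```

Call:
drive_tool([
  {"travel": [0.04,-0.002,0],"delta_rot": [0,0,0],"grip": 0.04},
  {"travel": [0.08,-0.004,0],"delta_rot": [0,0,0],"grip": 0.04},
  {"travel": [0.12,-0.006,0],"delta_rot": [0,0,0],"grip": 0.04},
  {"travel": [0.141,-0.006,0],"delta_rot": [0,0,0],"grip": 0.04},
  {"travel": [0.141,-0.006,0.02],"delta_rot": [0,0,0],"grip": 0.04},
  {"travel": [0.141,-0.006,0.055],"delta_rot": [0,0,0],"grip": 0.04},
  {"travel": [0.141,-0.006,0.07],"delta_rot": [0,0,0],"grip": 0.04},
  {"travel": [0.141,-0.006,0.07],"delta_rot": [0,0,0],"grip": 0.04},
])

```text
time_s: 19.58
eef_pos: [0.5079, -0.4447, 0.0474]
tool_rot: [-0.0, 0.963, -0.268, -0.002]
force: [-0.4, -0.2, 0.2]
grip_width: 0.0402
grip_force: 0.0
```

```bash
python3 - <<'E'
from plan import *
pm,Rm=meas(); print(RF(pm),state()['force'])
im=eyes.camera("scene")
g=im.max(2)[170:215,320:376]
for r in range(0,45,2): print(170+r,' '.join('%3d'%v for v in g[r,::3]))
z=pm[2]+.0327
print(proj("scene",[W(RF(pm)[0]+dx,y,z) for y in(0,-.0145) for dx in (-.011,.011)]).tolist())
rows(pm,Rm,[(W(.08,.02,.0205),push(0,-1)),(W(-.01,.02,.0205),push(0,-1))])
E
```

```text
[0.07911815 0.02004707 0.04741854] [-0.43671891 -0.21629129  0.17620213]
170 182 181 182 182 172  36  41  41 101  46  43  46  50  45 169 156 175 175 181
172 183 181 181 181 167  36  41  37 101  45  40  37  71 102 116 149 172 171 181
174 182 183 180 182 169  39  44  37 114  74  40  44 109 107 105 165 171 181 182
176 180 183 182 181 174  42  40  98 117  66  48  48 135 142 143 170 180 181 182
178 181 180 181 181 181 151 171 182 121  68  43  45 154 154 146 175 173 171 171
180 182 182 180 182 181 183 183 180 117  68  44  54 162 156 172 173 173 173 173
182 168 178 177 176 177 171 172 172 123  61  48  56 173 174 174 173 171 174 174
184 182 174 175 173 173 171 173 173 122  46  46  96 174 171 172 174 173 173 171
186 205 161 174 173 170 171 175 173 132 106 124 167 174 174 173 173 175 173 172
188 192 201 163 175 175 175 174 172 170 165 173 172 172 175 173 172 172 172 173
190 147 203 178 172 174 175 173 174 173 173 171 172 172 173 173 172 172 170 173
192 198 169 206 155 172 170 171 174 174 173 172 173 172 174 171 173 173 173 172
194 202 168 231 241 163 172 170 174 174 173 174 172 174 175 174 172
[... 374 characters left out ...]
80 174 174 174 174 173 173 176 173 176
206 239 239 238 238 229 235 182 120 171 180 175 173 173 173 171 174 173 173 181
208 238 238 238 238 186 233 141 127 146 183 182 172 171 172 174 174 172 176 181
210 238 237 238 233 226 203 119 131 127 180 182 176 171 173 173 172 173 179 182
212 238 238 238 205 238 153 128 132 152 182 182 173 173 173 173 172 171 171 175
214 238 238 237 209 220 139 175 131 147 184 181 179 177 173 172 174 171 172 171
[[342.776926338361, 187.08947020477498], [351.92977445604885, 184.6163385458928], [346.2057255517395, 190.37515017992882], [355.44275539743535, 187.83593050722376]]
travel [0.001, 0.0, 0.027] rot [0.0, 0.2, -0.0]
travel [-0.089, 0.0, 0.027] rot [0.0, 0.2, -0.0]
```

Call:
drive_tool([
  {"travel": [0,0,0.014],"delta_rot": [0,0,0],"grip": 0.04},
  {"travel": [0,0,0.027],"delta_rot": [0,0,0],"grip": 0.04},
  {"travel": [-0.008,0,0.027],"delta_rot": [0,0.2,0],"grip": 0.04},
  {"travel": [-0.015,0,0.027],"delta_rot": [0,0.2,0],"grip": 0.04},
  {"travel": [-0.02,0,0.027],"delta_rot": [0,0.2,0],"grip": 0.04},
  {"travel": [-0.025,0,0.027],"delta_rot": [0,0.2,0],"grip": 0.04},
  {"travel": [-0.03,0,0.027],"delta_rot": [0,0.2,0],"grip": 0.04},
  {"travel": [-0.035,0,0.027],"delta_rot": [0,0.2,0],"grip": 0.04},
])

```text
time_s: 20.62
eef_pos: [0.4794, -0.428, 0.0232]
tool_rot: [0.001, 0.963, -0.268, 0.003]
force: [-0.3, -0.6, 0.6]
grip_width: 0.0404
grip_force: 0.1
```

```bash
python3 - <<'E'
from plan import *
im=eyes.camera("scene").astype(int); pm,Rm=meas(); print(RF(pm),state()['force'],state()['grip_force'])
wm=(im.min(2)>195).astype(np.uint8); wm[:165]=0; wm[260:]=0; wm[:,:270]=0; wm[:,345:]=0
n,l,s,c=cv2.connectedComponentsWithStats(wm); k=1+s[1:,4].argmax(); print(s[k]); print(cv2.approxPolyDP(cv2.convexHull(cv2.findContours((l==k).astype(np.uint8),0,1)[0][0]),2,True)[:,0].tolist())
E
```

```text
[0.04518926 0.01960297 0.02308382] [-7.41338606e-01  5.30432355e-01  3.57000786e-04] 0.046688372385688126
[309 200  20  29 255]
[[324, 200], [328, 205], [317, 228], [309, 218]]
```

Call:
drive_tool([
  {"travel": [-0.006,0,0.002],"delta_rot": [0,0,0],"grip": 0.04},
  {"travel": [-0.012,0,0.002],"delta_rot": [0,0,0],"grip": 0.04},
  {"travel": [-0.018,0,0.002],"delta_rot": [0,0,0],"grip": 0.04},
  {"travel": [-0.024,0,0.002],"delta_rot": [0,0,0],"grip": 0.04},
  {"travel": [-0.03,0,0.002],"delta_rot": [0,0,0],"grip": 0.04},
])

```text
time_s: 21.3
eef_pos: [0.4535, -0.4123, 0.0209]
tool_rot: [0.001, 0.963, -0.268, 0.002]
force: [0.1, -0.4, 0.5]
grip_width: 0.04
grip_force: 0.0
```

```bash
python3 - <<'E'
from plan import *
pm,Rm=meas(); print(RF(pm),state()['force'],state()['grip_force'])
a=eyes.camera("scene")[:,:,::-1][150:250,230:380]; b=eyes.camera("top")[:,:,::-1][190:290,250:400]
cv2.imwrite("pics/n5.png",np.vstack([cv2.resize(i,(450,300),interpolation=3) for i in(a,b)]))
E
```

```text
[0.01576583 0.01964857 0.020868  ] [ 0.09436822 -0.35424538  0.52890225] 0.0
```

View pics/n5.png

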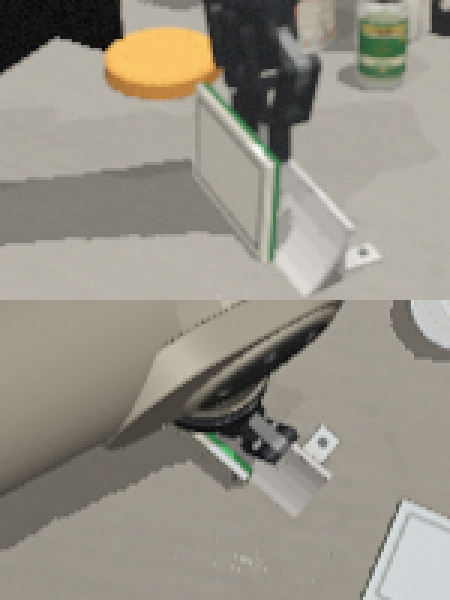

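The board stands nearly upright (edge from (275,160) to (268,260) in the scene crop), with the fingers behind it. I'll push on until it tips.

Call:
drive_tool([
  {"travel": [-0.005,0,0],"delta_rot": [0,0,0],"grip": 0.04},
  {"travel": [-0.01,0,0],"delta_rot": [0,0,0],"grip": 0.04},
  {"travel": [-0.015,0,0],"delta_rot": [0,0,0],"grip": 0.04},
  {"travel": [-0.02,0,0],"delta_rot": [0,0,0],"grip": 0.04},
  {"travel": [-0.025,0,0],"delta_rot": [0,0,0],"grip": 0.04},
  {"travel": [-0.025,0,0],"delta_rot": [0,0,0],"grip": 0.04},
])

```text
time_s: 22.15
eef_pos: [0.432, -0.3995, 0.0207]
tool_rot: [0.001, 0.963, -0.268, 0.002]
force: [0.3, 0.3, 0.2]
grip_width: 0.04
grip_force: 0.0
```

```bash
cat > chk.py <<'E'
from plan import *
pm,Rm=meas(); print(RF(pm),state()['force'],state()['time_s'])
im=eyes.camera("scene").astype(int)
g=((im[:,:,1]-im[:,:,0]>30)&(im[:,:,1]-im[:,:,2]>20)).astype(np.uint8); g[:170]=0; g[285:]=0; g[:,:230]=0; g[:,350:]=0
n,l,s,c=cv2.connectedComponentsWithStats(cv2.morphologyEx(g,cv2.MORPH_CLOSE,np.ones((3,3)))); k=1+s[1:,4].argmax(); print(s[k])
q=cv2.approxPolyDP(cv2.convexHull(cv2.findContours((l==k).astype(np.uint8),0,1)[0][0]),2.5,True)[:,0]
print([(p.tolist(),RF(x).round(3)[:2].tolist()) for p,x in zip(q,back("scene",q,.01))])
E
python3 chk.py
```

```text
[-0.00925018  0.01955195  0.0207351 ] [0.31048331 0.34846096 0.19309742] 22.15
[ 260  206   56   42 1352]
[([292, 206], [-0.016, 0.08]), ([315, 235], [-0.015, -0.038]), ([279, 247], [-0.094, -0.04]), ([260, 215], [-0.092, 0.079])]
```

It fell flat, green up, centred at about (-0.054, 0.020) in the rest frame. I'll lift away and check once.

Call:
drive_tool([
  {"travel": [0,0,-0.04],"delta_rot": [0,0,0],"grip": 0.04},
  {"travel": [0,0,-0.09],"delta_rot": [0,0,0],"grip": 0.04},
  {"travel": [0,0,-0.12],"delta_rot": [0,0,0],"grip": 0.04},
  {"travel": [0,0,-0.12],"delta_rot": [0,0,0],"grip": 0.04},
  {"travel": [0,0,-0.12],"delta_rot": [0,0,0],"grip": 0.04},
])

```text
time_s: 22.82
eef_pos: [0.4316, -0.3986, 0.1397]
tool_rot: [0.001, 0.963, -0.268, 0.002]
force: [-0.2, 0.7, -0.7]
grip_width: 0.04
grip_force: 0.0
```

```bash
python3 chk.py; python3 -c "
from bench import ctrl
print(ctrl.close_job())"
```

```text
[-0.01003716  0.02006545  0.13972059] [-0.18631887  0.67402522 -0.69552108] 22.825
[ 260  206   56   42 1350]
[([292, 206], [-0.016, 0.08]), ([315, 235], [-0.015, -0.038]), ([279, 247], [-0.094, -0.04]), ([260, 215], [-0.092, 0.079])]
the job is handed in; nothing more can be done
None
```

The job is handed in at 22.8 s, with no verdict shown: the board leaned on the rest at about 52°, then fell flat green side up, its centre about 54 mm in front of the foot edge and 20 mm off the middle line, with the arm clear above.

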